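# Register a specimen carrier in the corner of a stage and hold it there

### The job

Pick up the metal specimen carrier by its raised head and lay it flat on the small stage, its long side along the longer stop rail and its short side along the shorter one, with its cut-off corner pointing away from the corner where the rails meet. Press it squarely into that corner so that it bears lightly but positively on both rails at once, without forcing it, and finish still holding it pressed there (do not let go). Leave the jar, tweezers, vial and notebook where they are.

Things in the scene. Friction and masses are not known exactly. Their poses are not given: they have to be found in the camera images.
- carrier: Loose, about 0.3 kg. Grey base 56 (x) x 80 (y) x 16 mm high, its -x +y corner cut off (14 mm legs). On its middle a dark head 30 (x) x 42 (y) x 26 mm high, to be gripped across either pair of sides; total height 42. Origin: centre of the underside of the full outline. Registered: axes along the stage's, same directions, origin at x +22, y -15, z +8 mm of the stage.
- carrier_cut (a point): Point in the middle of the cut-off corner's face, at the top edge of the carrier's base: 21 mm to -x, 33 mm to +y and 16 mm up from the carrier's origin.
- stage: Fixed stage: dark grey plate 150 (x) x 160 (y) x 8 mm thick on the bench, with two steel stop rails 12 mm high at right angles on top. Origin: centre of the underside; z up. Inner face of the long rail: plane x = +50 mm; of the short rail: plane y = -55 mm of this frame. Its +x points roughly away from the robot, turned up to 23 degrees either way.
- stage_corner (a point): Point on the plate's top where the inner faces of the two rails would meet (x = +50, y = -55, z = +8 mm in the stage's frame). The rails themselves stop 2.5 mm (long) and 11 mm (short) before it.
- long_stop: The longer stop rail, fixed on the stage: steel bar 14 mm (x) by 105 mm (y) by 12 mm high, rigid. Origin: centre of its underside, on the plate's top, at x = +57, y = +10 mm of the stage. The carrier's long (80 mm) +x side goes against its -x face.
- short_stop: The shorter stop rail, fixed on the stage: steel bar 70 mm (x) by 14 mm (y) by 12 mm high, rigid. Origin: centre of its underside, on the plate's top, at x = +4, y = -62 mm of the stage. The carrier's short (56 mm) -y side goes against its +y face.
- sample_jar: Bystander: small clear jar with a white screw lid, 54 mm across, 57 mm high. Origin: centre of the underside.
- tweezers: Bystander: metal forceps lying flat, 132 x 14 x 9 mm, long along its x. Origin: centre of the underside.
- vial: Bystander: small capped glass vial standing upright, 19 mm across, 54 mm high. Origin: centre of the underside.
- green_notebook: Bystander: green notebook lying flat, 148 x 109 x 16 mm, long along its x. Origin: centre of the underside.
Mind the look-alikes: they are no part of the job. Leave any brown or yellow look-alike of the carrier alone.

How it is judged:
At the end, for the whole second after the job is handed in: Through the last second, fingers touching it: the carrier lies still and flat on the plate within 2.5 mm of the registered place and 2 degrees of the rails, cut corner away from their corner, pressing on each rail with more than 1.5 N (contact force between carrier and long_stop above 1.5 N and contact force between carrier and short_stop above 1.5 N and contact force between the fingers and carrier above 1 N and angle between the y axis of carrier and the y axis of stage, either way round below 0.035 rad and angle between carrier's own z axis and vertical below 0.035 rad and x of carrier in the frame of stage between 0.0195 and 0.0245 m and y of carrier in the frame of stage between -0.0175 and -0.0125 m and z of carrier in the frame of stage between 0.0055 and 0.0105 m and x of carrier_cut in the frame of stage below 0.01 m and y of carrier_cut in the frame of stage above 0.01 m and linear speed of carrier below 0.01 m/s); the arm keeps its last pose, push and grip.
It fails at once if the carrier is forced against a rail (more than 40 N) (contact force between carrier and long_stop above 40 N or contact force between carrier and short_stop above 40 N).
It fails at once if a bystander is moved more than 20 mm (distance of any of sample_jar, tweezers, vial, green_notebook from where it was at the start of the episode above 0.02 m).
It also fails if it takes over 58 s, if anything falls off the work surface, if the arm or the gripper's body presses on something with over 40 N, if the wrist force passes 120 N, or if a joint passes its speed limit or range.

### The arm

A 6-joint arm with a two-finger parallel gripper is mounted at the origin on a cart in front of the work surface, level with it; the furniture and walls round the work are solid. World frame = base frame: x ahead of the robot, y to its left, z up, the work surface at z = 0. Lengths are in m, angles in rad, forces in N, time in s.
With the tool pointing down it reaches from about 0.35 to 0.775 m from the base axis. Payload 5.5 kg.
Tool frame: the origin (TCP) lies between the finger pads; the fingertips stand 17 mm ahead of it and the grasp point (between the pads) lies 2 mm behind it (env.finger_overhang is the distance from the TCP to the fingertips, in m); z points along the fingers, y is the line along which they close (so a half turn about z gives the same grasp; the last joint's range is limited). The gripper opens to 85 mm and grips with 20 to 120 N. Pads are 22 mm wide; open, the fingers measure 114 mm over their backs; the gripper's body (76 mm by 85 mm) begins 54 mm behind the grasp point. The pads swing forward as they close: fully open they stand 13 mm farther back than shut.
Start: joints at [-1.42, 0.313, 0.046, 1.304, 0, 1.431], TCP at [0.165, -0.551, 0.248] pointing down, gripper open.
Joint ranges: [-2.76, 2.76], [-0.86, 1.69], [-1.03, 1.26], [-2.2, 2.34], [-1.47, 1.5], [-3.14, 3.14]. Speed limits (rad/s): [2.57, 2.57, 3.14, 3.14, 3.14, 3.14].

### API

Orientations are given as a unit quaternion [w, x, y, z].
In Python, from workcell import env gives the robot as it stands. The module is installed in compiled form; this text tells all that it offers.
- The arm moves only by the shell command python3 -m pendant 'ROWS' [FORCE]. ROWS is JSON, a list of rows, each a list of 5 numbers: the gripper's target within -1 to 1 (fully open at 1, half-way at 0, shut at -1), then the shift along the tool's x, y, z in m, then the turn about the tool's z in rad. A call has 1 to 8 rows; each row shifts and turns the commanded pose from where the row before left it, along the tool's axes as they then stand; what a row does not reach is not made up. A row lasts 1/8 s, in which the tool goes at most 62.5 mm and 10.7 degrees, less where a joint would pass 70% of its speed; a pose out of reach is approached as far as the arm can. A call with a gripper value outside its range is refused whole. The fingers move at their own pace and stop on an object; FORCE is the grip in N (left out, the last holds). Time passes only in rows, so rows that do not move let the fingers close. It gives the time, the measured TCP pose, the force, the opening and the grip force at its end, in the units of the state.
- env.get_state(): the state, without advancing time (a new reading comes with each control period).
- env.read_camera(name): name is "scene" or "top" or "wrist"; returns the picture (420x560x3 uint8, red, green, blue); there is no depth.
- env.calibration(name): a dict with "K" (3x3 intrinsics, pixels), "distortion" ([k1, k2, p1, p2, k3] as OpenCV has them; the pictures are not rectified), "T" (4x4, takes a point from camera to world coordinates); the wrist camera has in their place "tool_from_camera" (4x4, takes a point from camera to tool coordinates, whose origin is the TCP and whose axes are the flange's). Camera axes: x right, y down, z forward; pixel columns grow to the right and rows downward; lengths in m; the calibration is good to about 2 mm. A picture is of the moment at which its call begins: read the wrist's pose just before it. calibration takes no time and is no camera call.
- env.hand_in(): hands the job in; it is judged then, once.
Trained networks look in the newest picture that a camera, given by its name, has taken for a name from the list of things; names that differ only in an ending like _2 or _b are one class to them, and where a whole thing is asked for, a point or a joint stands for the part that bears it (a point fixed in the world has none). Each returns a list of dicts, best first, with "score" (0 to 1); they miss things now and then, are a little off and sometimes report something else, mostly with a low value. They report only what shows in the picture. A call takes as long as a camera call. They do not tell look-alikes from the thing itself.
- env.recognise(camera, label): "centre" ([column, row] in pixels, amid what is visible of it).
The state is a dict: "clock": time; "joint_pos": joint angles; "qvel": joint speeds; "tau": joint torques, N m; "tcp_pos": TCP position; "orientation": TCP orientation; "wrist_force": force on the tool from outside, world axes, zero at the start; "ft_torque": the same for the moment, N m; "finger_gap": finger opening in m; "grip_force": force on a finger pad.
Only numpy, scipy, OpenCV 4.12 (cv2) and the standard library are available. Lean on these libraries where they do the work, as an engineer would, in place of code of your own. Each camera call takes 0.05 s, during which the arm holds its last target. There are 200 camera calls.

## Working session

There is one attempt and no reset: what is moved stays moved. The work goes in short steps, Python scripts to look and compute and a shell command to move; the robot and the scene stay as the last step left them, time stands still between calls to the robot, and variables do not carry over. Pictures are saved under pics/ and viewed, at most 10 in all, crops included, and the job is handed in when it is done.

```bash
mkdir -p pics; cat > h.py <<'E'
from workcell import env
import numpy as np, cv2
from scipy.spatial.transform import Rotation as R
def camT(n,st=None):
    c=env.calibration(n)
    if 'T' in c: return c,np.array(c['T'])
    st=st or env.get_state(); q=st['orientation']; T=np.eye(4)
    T[:3,:3]=R.from_quat([q[1],q[2],q[3],q[0]]).as_matrix(); T[:3,3]=st['tcp_pos']
    return c,T@np.array(c['tool_from_camera'])
def pix2w(n,uv,z,st=None):
    c,T=camT(n,st); uv=np.array(uv,float).reshape(-1,1,2)
    p=cv2.undistortPoints(uv,np.array(c['K']),np.array(c['distortion']))[:,0]
    d=np.c_[p,np.ones(len(p))]@T[:3,:3].T
    return T[:3,3]+d*((z-T[2,3])/d[:,2])[:,None]
def w2pix(n,P,st=None):
    c,T=camT(n,st); Ti=np.linalg.inv(T)
    return cv2.projectPoints(np.array(P,float).reshape(-1,1,3),cv2.Rodrigues(Ti[:3,:3])[0],Ti[:3,3],np.array(c['K']),np.array(c['distortion']))[0][:,0]
def save(n,f,crop=None,s=1):
    im=env.read_camera(n)
    if crop: a,b,c,d=crop; im=im[b:d,a:c]
    cv2.imwrite('pics/'+f,cv2.resize(im[:,:,::-1],None,fx=s,fy=s,interpolation=cv2.INTER_CUBIC))
E
python3 - <<'E'
from h import *
save('top','top.png',s=1.4)
save('scene','scene.png',s=1)
for l in ['carrier','carrier_cut','stage','stage_corner','long_stop','short_stop','sample_jar','tweezers','vial','green_notebook']:
    print(l,[(np.round(d['centre']).tolist(),round(d['score'],2)) for d in env.recognise('top',l)])
print(env.get_state())
print(env.calibration('wrist'))
E
```

```text
carrier [([159.0, 197.0], 0.89), ([386.0, 281.0], 0.79), ([174.0, 139.0], 0.67), ([322.0, 275.0], 0.65), ([207.0, 221.0], 0.63)]
carrier_cut [([322.0, 273.0], 0.74), ([161.0, 196.0], 0.69), ([210.0, 220.0], 0.59), ([388.0, 283.0], 0.55)]
stage [([378.0, 211.0], 0.67)]
stage_corner [([371.0, 211.0], 0.92)]
long_stop [([398.0, 220.0], 0.71), ([379.0, 189.0], 0.49)]
short_stop [([397.0, 223.0], 0.52)]
sample_jar [([286.0, 240.0], 0.77), ([174.0, 139.0], 0.66)]
tweezers []
vial []
green_notebook [([176.0, 138.0], 0.88), ([283.0, 239.0], 0.57)]
{'clock': 0.6, 'joint_pos': array([-1.41956229e+00,  3.13147564e-01,  4.60951310e-02,  1.30359138e+00,
       -1.00513850e-05,  1.43121204e+00]), 'qvel': array([-0.00221799, -0.00010457,  0.00013269,  0.00232511,  0.0006456 ,
       -0.00095916]), 'tau': array([-1.45659622e-03, -4.80150104e+01,  2.98665565e+01,  3.57121271e-04,
       -9.90802619e-05,  5.35779463e-06]), 'tcp_pos': array([ 0.16487601, -0.55089566,  0.24835105]), 'orientation': array([ 7.62825768e-05,  9.89446699e-01,  1.44897286e-01, -4.58143642e-06]), 'wrist_force': array([-0.21625963,  0.63159004,  0.28994685]), 'ft_torque': array([-0.0162371 ,  0.03189044,  0.01402146]), 'grip_force': 0.0, 'finger_gap': 0.0855669951201238}
{'K': array([[309.17223433,   0.        , 283.34747278],
       [  0.        , 309.17223433, 211.21523795],
       [  0.        ,   0.        ,   1.        ]]), 'distortion': array([0.00438974, 0.        , 0.        , 0.        , 0.        ]), 'tool_from_camera': array([[-7.93305379e-04, -9.49107268e-01, -3.14952005e-01,
         8.08513169e-02],
       [ 9.99999336e-01, -4.89787220e-04, -1.04283903e-03,
        -3.10442771e-04],
       [ 8.35506631e-04, -3.14952623e-01,  9.49107026e-01,
        -1.25073474e-01],
       [ 0.00000000e+00,  0.00000000e+00,  0.00000000e+00,
         1.00000000e+00]])}
```

View pics/top.png

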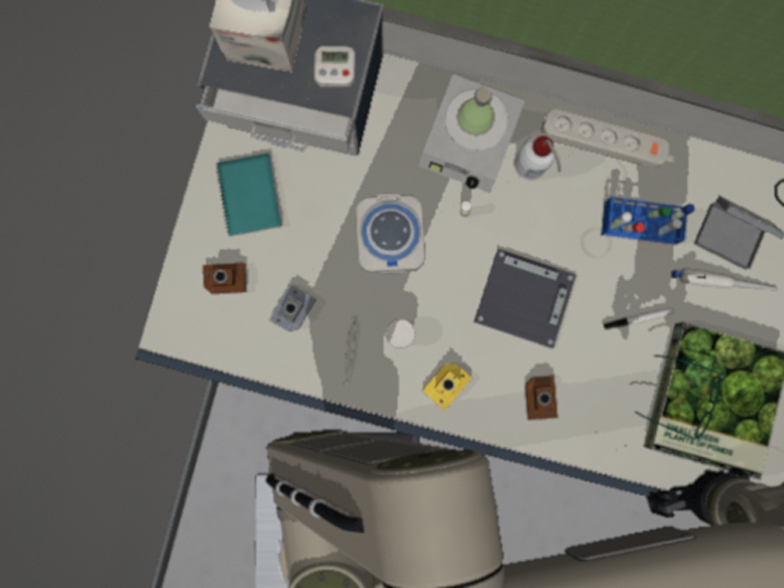

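The top view shows four carrier-like parts: grey at (208,220), brown at (159,197) and (386,281), and yellow at (320,275). I choose the grey one, and crop it and the stage (375,212) close up.

```bash
python3 - <<'E'
from h import *
im=env.read_camera('top')[:,:,::-1]
a=cv2.resize(im[190:250,175:245],None,fx=8,fy=8,interpolation=cv2.INTER_CUBIC)[:480,:]
b=im[165:260,325:425]
a=cv2.resize(im[190:250,178:238],(396,396),interpolation=cv2.INTER_CUBIC)
b=cv2.resize(im[165:260,327:422],(396,396),interpolation=cv2.INTER_CUBIC)
cv2.imwrite('pics/crop.png',np.hstack([a,b]))
for n,p,z in [('carrier',(208,220),.042),('stage',(375,212),.008),('jar',(286,237),.057),('vial',(332,148),.054),('tweez',(251,250),.005),('book',(178,138),.016),('br',(386,281),.04),('ye',(320,275),.04),('br2',(159,197),.04)]: print(n,pix2w('top',p,z).round(3))
c,T=camT('top');print(T.round(3),c['K'])
E
```

```text
carrier [[0.459 0.089 0.042]]
stage [[ 0.484 -0.352  0.008]]
jar [[ 0.415 -0.113  0.057]]
vial [[ 0.648 -0.233  0.054]]
tweez [[ 0.383 -0.021  0.005]]
book [[0.683 0.178 0.016]]
br [[ 0.301 -0.372  0.04 ]]
ye [[ 0.317 -0.201  0.04 ]]
br2 [[0.519 0.219 0.04 ]]
[[ 0.    -0.995  0.104  0.352]
 [-1.    -0.002 -0.011 -0.087]
 [ 0.011 -0.104 -0.994  1.385]
 [ 0.     0.     0.     1.   ]] [[519.34840486   0.         281.60006676]
 [  0.         519.34840486 207.39788514]
 [  0.           0.           1.        ]]
```

View pics/crop.png

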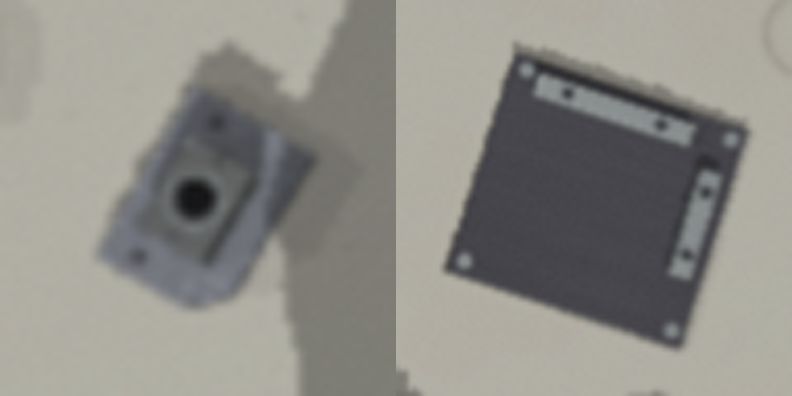

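The crop confirms the grey part: its cut corner is at the lower right (≈(212,236) px) and the base is uncoloured. On the stage, the long rail is on the far side and the short rail on the right, so the rails' corner is at the upper right. Next is a wrist view above the stage.

```bash
python3 -m pendant '[[1,0.052,-0.014,0,0],[1,0.052,-0.014,0,0],[1,0.052,-0.014,0,0],[1,0.052,-0.014,0,0],[1,0.052,-0.014,0,0],[1,0.052,-0.014,0,0],[1,0.05,-0.014,0,0],[1,0,0,0,0]]'; python3 - <<'E'
from h import *
s=env.get_state(); np.save('stage.npy',np.r_[s['tcp_pos'],s['orientation']]); save('wrist','w_stage.png',s=1.4)
import pickle; pickle.dump(s,open('s_stage.pkl','wb')); print(s['tcp_pos'],s['orientation'],s['joint_pos'],s['clock'])
E
```

```text
clock: 1.65
tcp_pos: [0.4862, -0.3509, 0.248]
orientation: [-0.0, 0.989, 0.148, 0.0]
wrist_force: [-0.2, -0.7, 0.2]
finger_gap: 0.0853
grip_force: 0.0
[ 0.48620427 -0.35089518  0.24804582] [-8.47052892e-05  9.89055100e-01  1.47546384e-01  2.59639644e-04] [-7.59209552e-01  3.61739039e-01  1.14276977e-01  1.32314792e+00
  5.13446080e-04  2.08620905e+00] 1.65
```

View pics/w_stage.png

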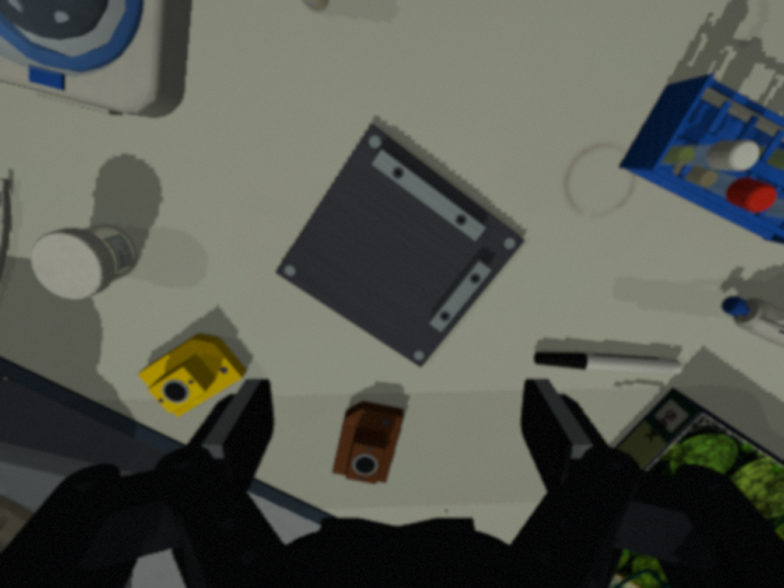

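The stage lies clearly in view, with plate corners at about (375,122), (524,240), (421,366) and (277,271) in the 1.4x picture. I fit its pose with sub-pixel edges from the wrist and top views.

```bash
cat > fit.py <<'E'
from h import *
def hull(n,im,seed,thr,st=None):
    g=cv2.cvtColor(im,cv2.COLOR_RGB2GRAY); m=(g<thr).astype(np.uint8)
    m=cv2.morphologyEx(m,cv2.MORPH_CLOSE,np.ones((3,3),np.uint8))
    _,l=cv2.connectedComponents(m); k=l[seed[1],seed[0]]; 
    c,_=cv2.findContours((l==k).astype(np.uint8),0,2); return max(c,key=cv2.contourArea)[:,0].astype(float)
E
python3 - <<'E'
from fit import *
from scipy.optimize import least_squares
import pickle
s=pickle.load(open('s_stage.pkl','rb'))
H=np.array([[75,80],[75,-80],[-75,-80],[-75,80]])/1e3
def world(p,L): a=p[2];return np.array([p[0],p[1]])+np.array(L)@np.array([[np.cos(a),np.sin(a)],[-np.sin(a),np.cos(a)]])
uv=np.array([(375,122),(524,240),(421,366),(277,271)])/1.4
im=env.read_camera('wrist')
g=cv2.cvtColor(im,cv2.COLOR_RGB2GRAY)
q=cv2.cornerSubPix(g,(uv).astype(np.float32).reshape(-1,1,2),(5,5),(-1,-1),(3,30,.01))[:,0]
print(uv.round(1).tolist(),q.round(1).tolist())
top=np.array([[327+(x-396)*95/396,165+y*95/396] for x,y in [(517,50),(747,127),(681,347),(447,270)]])
rails=np.array([[509,237],[0,0]])
for n,u in [('wrist',uv),('wrist',q),('top',top)]:
    P=pix2w(n,u,.008,s if n=='wrist' else None)[:,:2]
    r=least_squares(lambda p:(world(p,H)-P).ravel(),[.48,-.35,-.28])
    print(n,r.x.round(4),np.degrees(r.x[2]).round(2),'res mm',(r.fun*1e3).round(1))
E
```

```text
[[267.9, 87.1], [374.3, 171.4], [300.7, 261.4], [197.9, 193.6]] [[263.3999938964844, 85.69999694824219], [373.79998779296875, 170.1999969482422], [299.70001220703125, 260.29998779296875], [195.60000610351562, 192.5]]
wrist [ 0.4833 -0.3536 -0.3337] -19.12 res mm [ 0.6  1.3  1.  -2.7 -1.4 -0.6 -0.2  2. ]
wrist [ 0.4841 -0.3509 -0.3259] -18.67 res mm [ 0.9 -0.2  1.3 -0.7 -1.5 -0.5 -0.7  1.5]
top [ 0.4826 -0.3536 -0.3188] -18.27 res mm [ 0.4  1.2 -0.  -1.6 -0.6 -0.9  0.2  1.2]
```

```bash
python3 - <<'E'
from h import *
import pickle
s=pickle.load(open('s_stage.pkl','rb')); im=env.read_camera('wrist')
# rectify to plane z=.008, 0.5mm/px, centred .4835,-.352
N=500; c=np.array([.4835,-.352]); ii,jj=np.mgrid[:N,:N]
W=np.c_[(c[0]+(N/2-ii.ravel())*5e-4),(c[1]+(N/2-jj.ravel())*5e-4),np.full(N*N,.008)]
uv=w2pix('wrist',W,s).astype(np.float32).reshape(N,N,2)
rec=cv2.remap(im,uv[...,0],uv[...,1],1); g=cv2.cvtColor(rec,cv2.COLOR_RGB2GRAY)
g=cv2.GaussianBlur(g,(5,5),0)
# subpixel edge search along each side of nominal rectangle
a=np.radians(-18.7); ex=np.array([np.cos(a),np.sin(a)]); ey=np.array([-ex[1],ex[0]])
def samp(P): 
    j=N/2-(P[:,1]-c[1])/5e-4; i=N/2-(P[:,0]-c[0])/5e-4
    return cv2.remap(g,j.astype(np.float32)[None],i.astype(np.float32)[None],1)[0].astype(float)
for name,n,t,d,L in [('-x',-ex,ey,.075,.06),('+x',ex,ey,.075,.06),('-y',-ey,ex,.08,.06),('+y',ey,ex,.08,.06)]:
    S=np.linspace(-L,L,41); off=np.arange(-.012,.012,2.5e-4); E=[]
    for u in S:
        v=samp(c+u*t+(d+off)[:,None]*n); E.append(off[np.argmax(np.gradient(v))])
    E=np.array(E); k=np.abs(E-np.median(E))<.003; f=np.polyfit(S[k],E[k],1)
    print(name,'offset mm',(f[1]*1e3).round(2),'slope deg',np.degrees(f[0]).round(2),k.sum())
E
python3 -m pendant '[[1,0.013,-0.0535,0,0],[1,0.013,-0.0535,0,0],[1,0.013,-0.0535,0,0],[1,0.013,-0.0535,0,0],[1,0.013,-0.0535,0,0],[1,0.013,-0.0535,0,0],[1,0.013,-0.0535,0,0],[1,0.012,-0.054,0,0]]'
python3 -m pendant '[[1,0,0,0,-0.18],[1,0,0,0,-0.18],[1,0,0,0,-0.18],[1,0,0,0,-0.18],[1,0,0,0,-0.18],[1,0,0,0,-0.18],[1,0,0,0,-0.18],[1,0,0,0,-0.18]]'
python3 -m pendant '[[1,0,0,0,-0.18],[1,0,0,0,-0.18],[1,0,0,0,-0.18],[1,0,0,0,-0.18],[1,0,0,0,-0.18],[1,0,0,0,0],[1,0,0,0,0]]'
python3 - <<'E'
from h import *
import pickle
s=env.get_state(); save('wrist','w_car.png',s=1.4); pickle.dump(s,open('s_car.pkl','wb'))
print(s['joint_pos'].round(3),s['orientation'].round(4))
E
```

```text
-x offset mm -2.1 slope deg 0.23 41
+x offset mm 0.48 slope deg -0.23 39
-y offset mm -3.02 slope deg -0.23 41
+y offset mm 1.73 slope deg 0.27 41
clock: 2.8
tcp_pos: [0.459, 0.087, 0.2486]
orientation: [0.0, 0.99, 0.143, 0.001]
wrist_force: [1.3, 0.6, -0.7]
finger_gap: 0.0858
grip_force: 0.0
clock: 3.8
tcp_pos: [0.4592, 0.0852, 0.2484]
orientation: [0.0, 0.647, 0.762, -0.0]
wrist_force: [-0.1, 0.0, 0.7]
finger_gap: 0.0853
grip_force: 0.0
clock: 4.68
tcp_pos: [0.4593, 0.086, 0.2484]
orientation: [0.0, 0.255, 0.967, -0.0]
wrist_force: [-0.6, 0.5, -0.5]
finger_gap: 0.0852
grip_force: 0.0
[ 0.013  0.105 -0.217  1.249 -0.     0.528] [ 1.000e-04  2.548e-01  9.670e-01 -1.000e-04]
```

View pics/w_car.png

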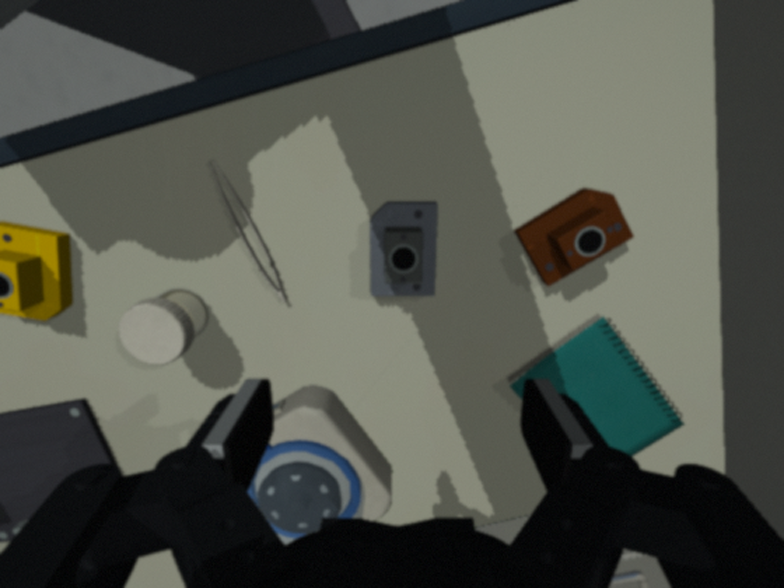

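The grey carrier is at (403,250) in the 1.4x picture, with its cut corner upper-left. Its sides already line up closely with the tool axes, and nothing is crowding it.

```bash
python3 - <<'E'
from h import *
import pickle
s=pickle.load(open('s_car.pkl','rb'))
im=env.read_camera('wrist')[:,:,::-1]
cv2.imwrite('pics/car_crop.png',cv2.resize(im[135:220,255:325],None,fx=7,fy=7,interpolation=cv2.INTER_CUBIC))
q=s['orientation'];Rt=R.from_quat([q[1],q[2],q[3],q[0]]).as_matrix()
t=lambda P:((P-s['tcp_pos'])@Rt*1e3).round(1)
print('hole',t(pix2w('wrist',np.array([[403,258]])/1.4,.042,s)))
print('BL,BR',t(pix2w('wrist',np.array([[371,296],[436,296]])/1.4,.016,s)))
print('TR z0/z16',t(pix2w('wrist',np.array([[437,202]])/1.4,0,s)),t(pix2w('wrist',np.array([[437,205]])/1.4,.016,s)))
E
```

```text
hole [[  2.5   5.2 206.4]]
BL,BR [[-37.5 -22.1 232.4]
 [-37.5  34.5 232.4]]
TR z0/z16 [[ 41.1  34.5 248.4]] [[ 40.5  33.1 232.4]]
```

View pics/car_crop.png

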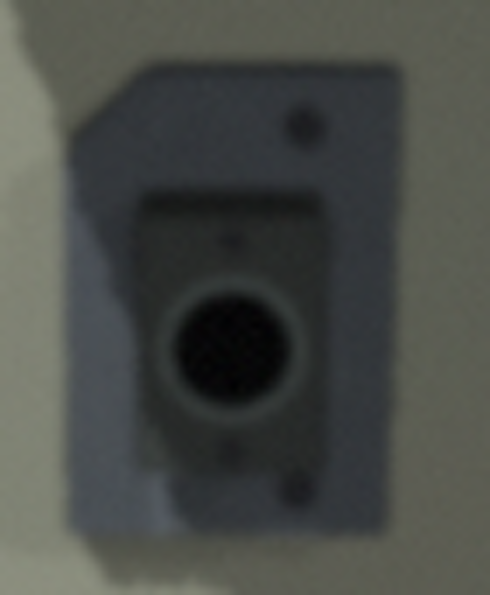

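```bash
python3 -c "
from h import *; print(env.finger_overhang)"
python3 -m pendant '[[1,0.002,0.0057,0.04,0],[1,0,0,0.04,0],[1,0,0,0.04,0],[1,0,0,0.04,0],[0.2,0,0,0.03,0],[0.2,0,0,0,0],[-0.05,0,0,0.01,0],[-0.05,0,0,0,0]]' 20; python3 - <<'E'
from h import *
print(env.finger_overhang); s=env.get_state();print(s['joint_pos'].round(3)); save('wrist','w_near.png',s=1.3)
E
```

```text
0.017
clock: 5.78
tcp_pos: [0.4609, 0.0927, 0.0488]
orientation: [0.0, 0.253, 0.968, 0.0]
wrist_force: [0.7, -0.1, 0.3]
finger_gap: 0.0407
grip_force: 0.0
0.017
[ 0.028  0.276 -0.538  0.756 -0.     0.539]
```

View pics/w_near.png

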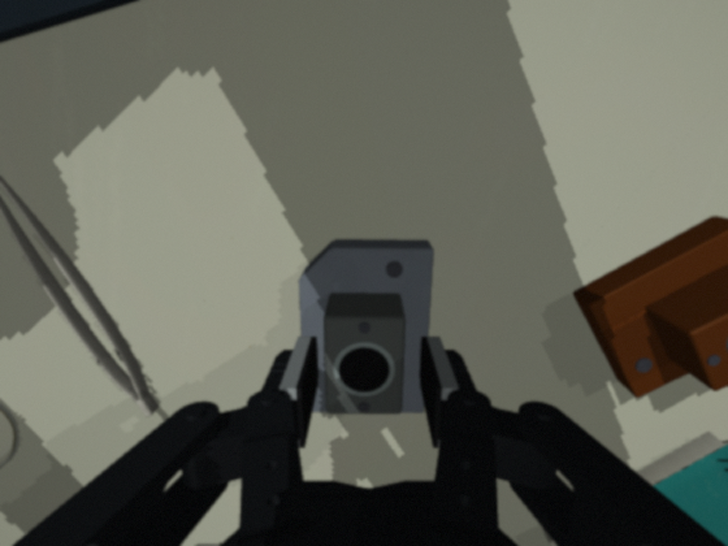

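The fingers straddle the head, with the hole at (364,368) and the fingers centred at about x=369 in the 1.3x picture. I check the remaining offset.

```bash
python3 - <<'E'
from h import *
s=env.get_state();q=s['orientation'];Rt=R.from_quat([q[1],q[2],q[3],q[0]]).as_matrix()
t=lambda P:((P-s['tcp_pos'])@Rt*1e3).round(1)
print('hole',t(pix2w('wrist',np.array([[364,368]])/1.3,.042,s)))
print('tip mid px, from TCP+17mm:',w2pix('wrist',s['tcp_pos']+.017*Rt[:,2],s)*1.3)
print('base TR',t(pix2w('wrist',np.array([[433,243],[301,275]])/1.3,.016,s)), 'back edge head', t(pix2w('wrist',np.array([[325,412],[404,412]])/1.3,.042,s)))
E
```

```text
hole [[ 0.6 -1.5  7. ]]
tip mid px, from TCP+17mm: [[367.99439992 355.96620264]]
base TR [[ 42.3  26.3  33. ]
 [ 28.8 -27.7  33. ]] back edge head [[-18.9 -16.8   7. ]
 [-19.   14.    7. ]]
```

```bash
python3 -m pendant '[[-0.05,0.001,-0.0013,0.006,0],[-0.05,0,0,0.0065,0],[-0.05,0,0,0,0],[-0.2,0,0,0,0],[-0.5,0,0,0,0],[-1,0,0,0,0],[-1,0,0,0,0],[-1,0,0,0,0]]' 40; python3 -m pendant '[[-1,0,0,-0.01,0],[-1,0,0,-0.02,0],[-1,0,0,-0.03,0],[-1,0,0,-0.03,0],[-1,0,0,0,0],[-1,0,0,0,0]]'; python3 - <<'E'
from h import *
s=env.get_state();print(s['orientation'],s['wrist_force']); save('wrist','w_held.png',s=1.3)
E
```

```text
clock: 6.82
tcp_pos: [0.4591, 0.0921, 0.036]
orientation: [0.0, 0.253, 0.968, 0.0]
wrist_force: [-1.0, -0.4, 2.2]
finger_gap: 0.0294
grip_force: 41.1
clock: 7.58
tcp_pos: [0.4582, 0.0921, 0.125]
orientation: [-0.001, 0.253, 0.968, -0.0]
wrist_force: [-0.1, 0.5, -2.8]
finger_gap: 0.0294
grip_force: 40.7
[-5.47789396e-04  2.52623224e-01  9.67564558e-01 -1.81362415e-04] [-0.11563334  0.46153312 -2.81729556]
```

View pics/w_held.png

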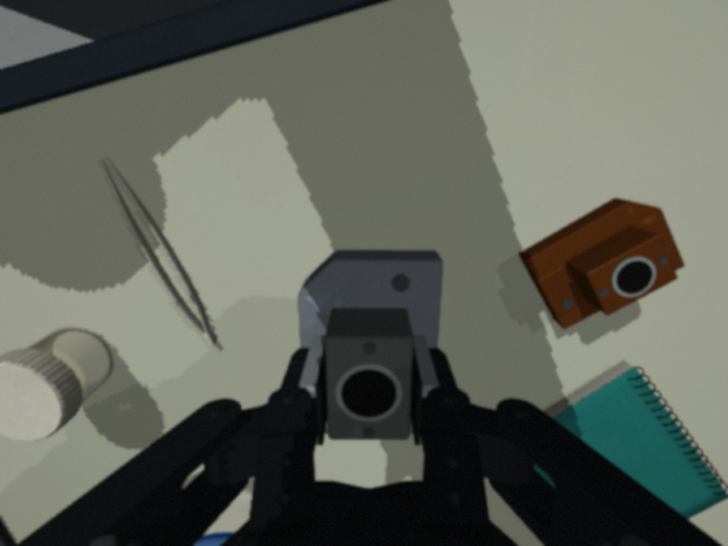

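```bash
python3 -m pendant '[[-1,0,0,-0.03,0],[-1,0,0,-0.03,0],[-1,-0.0315,-0.047,0,0],[-1,-0.0315,-0.047,0,0],[-1,-0.0315,-0.047,0,0],[-1,-0.0315,-0.047,0,0],[-1,-0.0315,-0.047,0,0],[-1,-0.0315,-0.047,0,0]]'; python3 -m pendant '[[-1,-0.0315,-0.047,0,0],[-1,-0.032,-0.046,0,0],[-1,0,0,0,0.173],[-1,0,0,0,0.173],[-1,0,0,0,0.173],[-1,0,0,0,0.173],[-1,0,0,0,0.173],[-1,0,0,0,0.173]]'; python3 -m pendant '[[-1,0,0,0,0.173],[-1,0,0,0,0.171],[-1,0,0,0.03,0],[-1,0,0,0.03,0],[-1,0,0,0.03,0],[-1,0,0,0,0],[-1,0,0,0,0]]'; python3 - <<'E'
from h import *
s=env.get_state();q=s['orientation'];print(q,s['wrist_force'],s['ft_torque'],s['joint_pos'].round(2),'yaw',np.degrees(2*np.arctan2(q[2],q[1])))
save('wrist','w_over.png',s=1.4)
import pickle; pickle.dump(s,open('s_over.pkl','wb'))
E
```

```text
clock: 8.62
tcp_pos: [0.4851, -0.2477, 0.184]
orientation: [-0.001, 0.253, 0.968, 0.001]
wrist_force: [1.1, -0.3, -2.2]
finger_gap: 0.0293
grip_force: 40.8
clock: 9.62
tcp_pos: [0.4951, -0.3577, 0.1835]
orientation: [-0.002, 0.701, 0.713, -0.0]
wrist_force: [-0.0, -0.2, -1.8]
finger_gap: 0.0288
grip_force: 40.8
clock: 10.5
tcp_pos: [0.4959, -0.3585, 0.0958]
orientation: [-0.0, 0.811, 0.585, -0.0]
wrist_force: [-0.1, 0.3, -2.1]
finger_gap: 0.0295
grip_force: 40.8
[-2.78002440e-04  8.11307940e-01  5.84618972e-01 -7.46353211e-05] [-0.09421864  0.33985158 -2.13933846] [-0.0043276  -0.01076565 -0.05766405] [-0.76  0.47 -0.11  0.99 -0.    1.14] yaw 71.55215686267432
```

View pics/w_over.png

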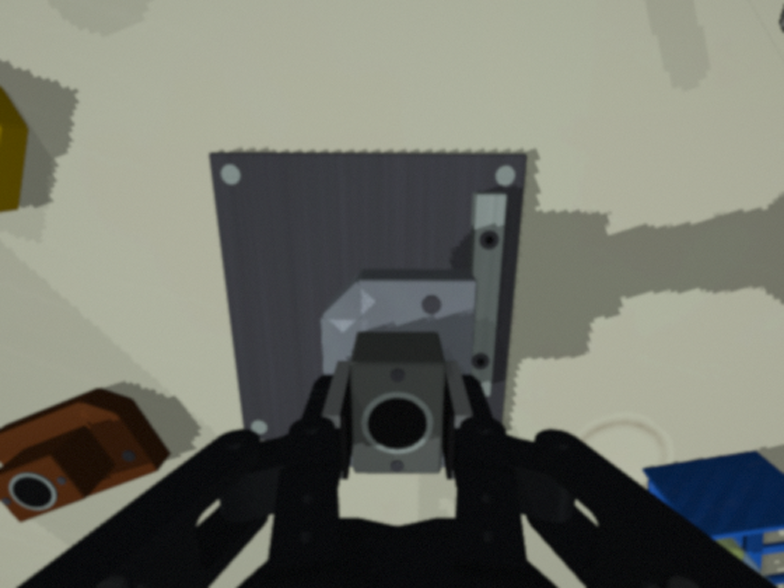

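The picture shows the carrier above the plate, parallel to the long rail (inner edge at about (472,195)), with the cut corner upper-left, away from the rails' corner. I check the gaps before lowering.

```bash
python3 - <<'E'
from h import *
import pickle
s=pickle.load(open('s_over.pkl','rb'));q=s['orientation'];Rt=R.from_quat([q[1],q[2],q[3],q[0]]).as_matrix()
t=lambda P:((P-s['tcp_pos'])@Rt*1e3).round(1)
f=lambda u,z:t(pix2w('wrist',np.array(u)/1.4,z,s))
print('rail end inner/outer',f([[472,195],[507,195]],.020))
print('plate +y edge',f([[210,154],[526,154]],.008))
z=s['tcp_pos'][2]-.036
print('carrier hole',f([[397,423]],z+.042),'base corners top +x+y, -x(cut start), bottom edge',f([[475,280],[363,280],[320,320]],z+.016), f([[475,272]],z))
E
```

```text
rail end inner/outer [[62.8 33.8 75.8]
 [62.7 49.7 75.8]]
plate +y edge [[ 80.4 -87.6  87.9]
 [ 80.3  60.   87.8]]
carrier hole [[-1.3 -0.3 -6. ]] base corners top +x+y, -x(cut start), bottom edge [[ 38.9  26.9  20. ]
 [ 38.9 -12.1  20. ]
 [ 23.9 -28.   20. ]] [[37.4 29.8 36. ]]
```

```bash
python3 -m pendant '[[-1,0,0,0.025,0],[-1,0,0,0.02,0],[-1,0,0,0.004,0],[-1,0,0,0,0],[-1,0,0,0.001,0],[-1,0,0,0,0]]'; for i in 1; do python3 -m pendant '[[-1,0,0,0.001,0],[-1,0,0,0,0],[-1,0,0,0,0]]'; done
```

```text
clock: 11.3
tcp_pos: [0.4963, -0.3589, 0.0467]
orientation: [0.001, 0.811, 0.585, 0.0]
wrist_force: [0.4, 0.4, -1.8]
finger_gap: 0.0293
grip_force: 40.9
clock: 11.68
tcp_pos: [0.4958, -0.3585, 0.0448]
orientation: [-0.0, 0.811, 0.585, -0.0]
wrist_force: [-0.6, 1.2, -2.8]
finger_gap: 0.029
grip_force: 40.9
```

```bash
python3 -m pendant '[[-1,0,0,0.0005,0],[-1,0,0,0,0],[-1,0,0,0,0]]'; python3 -m pendant '[[-1,0,0,0.0005,0],[-1,0,0,0,0],[-1,0,0,0,0]]';
```

```text
clock: 12.05
tcp_pos: [0.4958, -0.3585, 0.0443]
orientation: [0.0, 0.811, 0.585, -0.0]
wrist_force: [-0.0, 0.5, -1.8]
finger_gap: 0.0292
grip_force: 40.9
clock: 12.42
tcp_pos: [0.4959, -0.3585, 0.044]
orientation: [0.0, 0.811, 0.585, -0.0]
wrist_force: [-0.3, 0.2, -0.8]
finger_gap: 0.029
grip_force: 41.1
```

```bash
python3 -m pendant '[[-1,0,0,0.0004,0],[-1,0,0,0,0],[-1,0,0,0,0]]'; python3 -m pendant '[[-1,0,0,0.0004,0],[-1,0,0,0,0],[-1,0,0,0,0]]';
```

```text
clock: 12.8
tcp_pos: [0.4959, -0.3586, 0.044]
orientation: [0.0, 0.811, 0.585, -0.0]
wrist_force: [-1.3, 2.0, 5.7]
finger_gap: 0.0294
grip_force: 41.8
clock: 13.18
tcp_pos: [0.4959, -0.3585, 0.0439]
orientation: [0.0, 0.811, 0.585, -0.0]
wrist_force: [-2.6, 2.2, 8.1]
finger_gap: 0.0287
grip_force: 42.2
```

```bash
cat > f.py <<'E'
from h import *
S=[];n=3
for i in range(n):
    s=env.get_state();q=s['orientation'];Rt=R.from_quat([q[1],q[2],q[3],q[0]]).as_matrix()
    S.append(np.r_[s['wrist_force']@Rt,s['ft_torque']@Rt]); env.read_camera('top')
m=np.mean(S,0); print('F tool',m[:3].round(2),'M',m[3:].round(3),'pos tool mm',(s['tcp_pos']@Rt*1e3).round(2),'yaw',np.degrees(2*np.arctan2(q[2],q[1])).round(2),'t',s['clock'])
E
python3 -m pendant '[[-1,0,0,-0.0004,0],[-1,0,0.003,0,0],[-1,0,0.002,0,0],[-1,0,0,0,0],[-1,0,0,0,0]]'; python3 f.py;python3 -m pendant '[[-1,0,0.001,0,0],[-1,0,0,0,0],[-1,0,0,0,0]]'; python3 f.py
```

```text
clock: 13.8
tcp_pos: [0.5004, -0.3602, 0.044]
orientation: [0.0, 0.811, 0.585, -0.0]
wrist_force: [-3.4, 1.3, 7.0]
finger_gap: 0.0294
grip_force: 42.1
F tool [-0.19 -3.48 -6.91] M [0.71  0.089 0.001] pos tool mm [-183.32  588.72  -43.89] yaw 71.54 t 13.9
clock: 14.32
tcp_pos: [0.5011, -0.3605, 0.044]
orientation: [0.0, 0.811, 0.584, -0.0]
wrist_force: [-4.7, 1.6, 6.5]
finger_gap: 0.0293
grip_force: 42.1
F tool [ 0.11 -4.42 -7.12] M [0.818 0.046 0.   ] pos tool mm [-183.27  589.47  -44.13] yaw 71.53 t 14.425
```

```bash
python3 -m pendant '[[-1,0,0,-0.0004,0],[-1,0,0.0003,0,0],[-1,0,0,0,0]]'; python3 f.py;python3 -m pendant '[[-1,0,0.0007,0,0],[-1,0,0,0,0],[-1,0,0,0,0]]'; python3 f.py
```

```text
clock: 14.85
tcp_pos: [0.5016, -0.3606, 0.044]
orientation: [0.0, 0.811, 0.585, -0.0]
wrist_force: [-3.5, -0.4, 4.6]
finger_gap: 0.0289
grip_force: 41.9
F tool [-0.42 -3.62 -5.13] M [ 0.717 -0.056  0.014] pos tool mm [-183.25  589.92  -44.11] yaw 71.53 t 14.95
clock: 15.38
tcp_pos: [0.5023, -0.3608, 0.044]
orientation: [0.0, 0.811, 0.585, -0.0]
wrist_force: [-2.9, 1.6, 5.1]
finger_gap: 0.0289
grip_force: 41.9
F tool [-0.46 -3.48 -4.78] M [ 0.678 -0.029 -0.014] pos tool mm [-183.26  590.72  -44.03] yaw 71.54 t 15.475
```

```bash
for i in 1; do python3 -m pendant '[[-1,0,0.0005,0,0],[-1,0,0,0,0],[-1,0,0,0,0]]' >/dev/null; python3 f.py; python3 -m pendant '[[-1,0,0.0005,0,0],[-1,0,0,0,0],[-1,0,0,0,0]]'>/dev/null; python3 f.py;python3 -m pendant '[[-1,0,0.0005,0,0],[-1,0,0,0,0],[-1,0,0,0,0]]'>/dev/null; python3 f.py; done
```

```text
F tool [-0.29 -3.78 -5.51] M [ 0.707 -0.013 -0.027] pos tool mm [-183.23  591.14  -44.11] yaw 71.54 t 16.0
F tool [-0.67 -4.2  -6.07] M [ 0.765 -0.039  0.008] pos tool mm [-183.19  591.47  -44.28] yaw 71.54 t 16.525
F tool [-0.74 -5.54 -7.54] M [ 1.034 -0.022 -0.017] pos tool mm [-183.15  591.49  -44.8 ] yaw 71.54 t 17.05
```

```bash
python3 -c "
from h import *
s=env.get_state();print(s['orientation'].round(5),s['tcp_pos'],s['wrist_force'],s['finger_gap']);save('wrist','w_c.png',crop=(150,150,450,420),s=2.2)"
```

```text
[-4.8000e-04  8.1140e-01  5.8449e-01 -6.4000e-04] [ 0.50308755 -0.36105652  0.04399922] [-6.19349276  1.92423859  6.58914828] 0.029350576804200133
```

View pics/w_c.png

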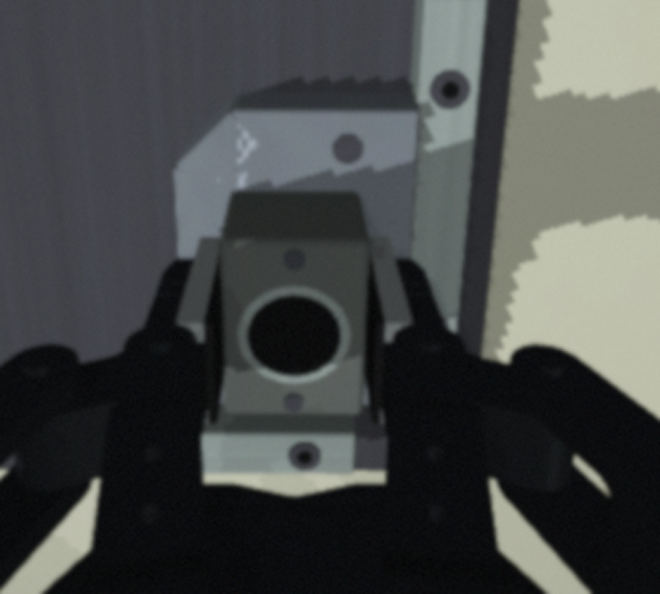

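The carrier lies flat against the long rail (contact line at about x=415 in the crop), with the short rail visible behind the head. I slide it toward the short rail now.

```bash
python3 -m pendant '[[-1,-0.002,0,0,0],[-1,-0.002,0,0,0],[-1,-0.002,0,0,0],[-1,0,0,0,0],[-1,0,0,0,0]]'>/dev/null; python3 f.py; python3 -m pendant '[[-1,-0.002,0,0,0],[-1,0,0,0,0],[-1,0,0,0,0]]'>/dev/null; python3 f.py; python3 -m pendant '[[-1,-0.001,0,0,0],[-1,0,0,0,0],[-1,0,0,0,0]]'>/dev/null; python3 f.py
```

```text
F tool [ 5.94 -5.61 -8.77] M [ 0.868  1.162 -0.068] pos tool mm [-187.75  591.17  -45.41] yaw 71.63 t 17.875
F tool [ 6.61 -5.06 -9.11] M [ 0.88   1.136 -0.042] pos tool mm [-189.66  591.12  -45.47] yaw 71.63 t 18.4
F tool [ 7.23 -5.19 -9.23] M [ 0.876  1.295 -0.037] pos tool mm [-190.6   591.14  -45.48] yaw 71.64 t 18.925
```

```bash
python3 -m pendant '[[-1,0,0,-0.0005,0],[-1,-0.001,0,0,0],[-1,0,0,0,0],[-1,0,0,0,0]]'>/dev/null; python3 f.py; python3 -m pendant '[[-1,-0.001,0,0,0],[-1,0,0,0,0],[-1,0,0,0,0]]'>/dev/null; python3 f.py; python3 -m pendant '[[-1,-0.0007,0,0,0],[-1,0,0,0,0],[-1,0,0,0,0]]'>/dev/null; python3 f.py
```

```text
F tool [ 5.25 -4.34 -5.51] M [ 0.691  0.952 -0.094] pos tool mm [-191.87  591.19  -45.52] yaw 71.62 t 19.575
F tool [ 5.14 -3.73 -6.43] M [ 0.682  0.971 -0.077] pos tool mm [-192.89  591.14  -45.56] yaw 71.62 t 20.1
F tool [ 5.06 -3.56 -6.6 ] M [ 0.68   0.961 -0.068] pos tool mm [-193.57  591.16  -45.56] yaw 71.63 t 20.625
```

```bash
for k in 1; do python3 -m pendant '[[-1,-0.0007,0,0,0],[-1,0,0,0,0],[-1,0,0,0,0]]'>/dev/null; python3 f.py; python3 -m pendant '[[-1,-0.0007,0,0,0],[-1,0,0,0,0],[-1,0,0,0,0]]'>/dev/null; python3 f.py; python3 -m pendant '[[-1,-0.0005,0,0,0],[-1,0,0,0,0],[-1,0,0,0,0]]'>/dev/null; python3 f.py; done
```

```text
F tool [ 5.22 -4.02 -5.6 ] M [ 0.719  0.95  -0.053] pos tool mm [-194.24  591.16  -45.57] yaw 71.62 t 21.15
F tool [ 5.32 -4.08 -5.92] M [ 0.723  0.987 -0.078] pos tool mm [-194.97  591.18  -45.57] yaw 71.63 t 21.675
F tool [ 4.96 -4.35 -5.92] M [ 0.754  0.956 -0.084] pos tool mm [-195.43  591.17  -45.57] yaw 71.63 t 22.2
```

```bash
for k in 1; do python3 -m pendant '[[-1,-0.0006,0,0,0],[-1,0,0,0,0],[-1,0,0,0,0]]'>/dev/null; python3 f.py; python3 -m pendant '[[-1,-0.0006,0,0,0],[-1,0,0,0,0],[-1,0,0,0,0]]'>/dev/null; python3 f.py; python3 -m pendant '[[-1,-0.0006,0,0,0],[-1,0,0,0,0],[-1,0,0,0,0]]'>/dev/null; python3 f.py; done
```

```text
F tool [ 6.12 -3.81 -5.77] M [ 0.695  0.978 -0.089] pos tool mm [-196.02  591.15  -45.58] yaw 71.63 t 22.725
F tool [ 5.43 -3.97 -5.6 ] M [ 0.715  1.029 -0.055] pos tool mm [-196.62  591.12  -45.63] yaw 71.63 t 23.25
F tool [ 7.08 -3.41 -6.59] M [ 0.676  1.306 -0.005] pos tool mm [-196.8   591.13  -45.73] yaw 71.64 t 23.775
```

```bash
python3 -m pendant '[[-1,-0.0008,0.0006,0,0],[-1,0,0,0,0],[-1,0,0,0,0]]'>/dev/null; python3 f.py; python3 -m pendant '[[-1,-0.0008,0.0006,0,0],[-1,0,0,0,0],[-1,0,0,0,0]]'>/dev/null; python3 f.py;  python3 -m pendant '[[-1,-0.0008,0.0006,0,0],[-1,0,0,0,0],[-1,0,0,0,0],[-1,0,0,0,0]]'; python3 f.py
```

```text
F tool [ 8.98 -4.63 -8.04] M [ 0.928  1.709 -0.002] pos tool mm [-196.94  591.01  -46.63] yaw 71.66 t 24.3
F tool [ 11.32  -7.08 -10.21] M [1.178 2.072 0.041] pos tool mm [-197.05  590.94  -47.5 ] yaw 71.68 t 24.825
clock: 25.38
tcp_pos: [0.4991, -0.3732, 0.0441]
orientation: [-0.004, 0.811, 0.586, 0.002]
wrist_force: [-2.9, 15.1, 12.2]
finger_gap: 0.0291
grip_force: 42.8
F tool [ 13.69  -8.41 -12.33] M [1.421 2.474 0.064] pos tool mm [-197.2   590.84  -48.36] yaw 71.69 t 25.475
```

```bash
python3 -m pendant '[[-1,0,0,-0.0006,0],[-1,0,0.0006,0,0],[-1,0,0,0,0],[-1,0,0,0,0],[-1,0,0,0,0],[-1,0,0,0,0]]'; python3 f.py; python3 - <<'E'
from h import *
save('wrist','w_fin.png',crop=(150,150,450,420),s=2.2)
s=env.get_state(); q=s['orientation'];Rt=R.from_quat([q[1],q[2],q[3],q[0]]).as_matrix()
print('tool tilt',np.degrees(np.arccos(-Rt[2,2])).round(2))
E
```

```text
clock: 26.28
tcp_pos: [0.4991, -0.3733, 0.0442]
orientation: [-0.005, 0.811, 0.586, 0.002]
wrist_force: [-5.0, 14.7, 10.2]
finger_gap: 0.0291
grip_force: 42.6
F tool [ 12.85  -9.01 -10.16] M [1.545 2.349 0.028] pos tool mm [-197.14  590.87  -49.18] yaw 71.68 t 26.375
tool tilt 0.58
```

View pics/w_fin.png

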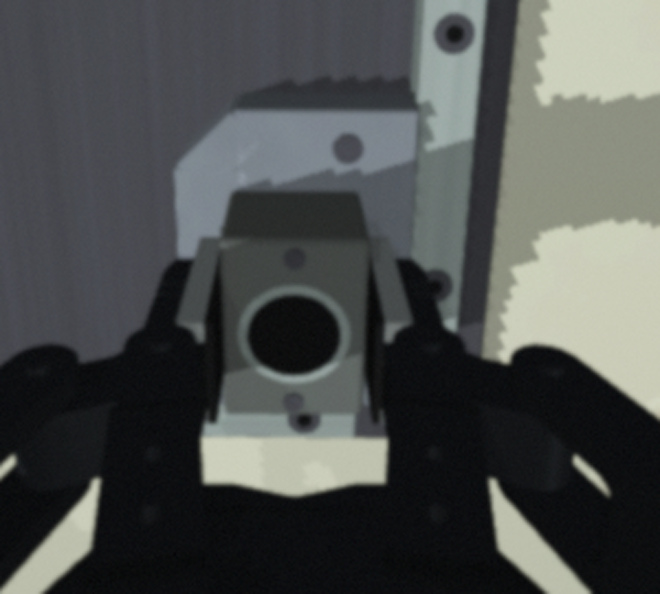

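The carrier sits against both rails and the cut corner points away. The position has stalled on both axes, with about 13 N and 9 N total push and a tool tilt of 0.6°. I hand it in.

```bash
python3 -m pendant '[[-1,0,0,0,0],[-1,0,0,0,0],[-1,0,0,0,0],[-1,0,0,0,0]]'; python3 f.py; python3 -c "
from workcell import env; print(env.hand_in())"
```

```text
clock: 26.98
tcp_pos: [0.4991, -0.3733, 0.0442]
orientation: [-0.005, 0.811, 0.586, 0.002]
wrist_force: [-5.1, 14.9, 10.3]
finger_gap: 0.0293
grip_force: 42.6
F tool [ 12.6   -9.22 -10.02] M [1.527 2.389 0.02 ] pos tool mm [-197.16  590.86  -49.19] yaw 71.69 t 27.075
the job is handed in; nothing more can be done
None
```

I handed in the job at about 27 s with the grey carrier still gripped and pressed into the rail corner, its cut corner away from it; total push was about 9 N toward the long rail and 13 N toward the short one (including plate friction), and the judge gave no verdict.

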